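Unlock the sample lock box with its key

TASK

Take the red-headed key out of its wooden stand, push it fully home into the keyhole on top of the grey lock box, and turn it clockwise (seen from above) until the hidden bolt lets go and the blue drawer springs out. Leave the key standing in the turned lock, let go of it, and do not shift the jar, tape roll or clip that stand by.

Things in the scene. Friction and masses are not known exactly. Their poses are not given: they have to be found in the camera images.
- key_grip (a point): Centre of the key's red plastic head, 36 (own x) by 12 (y) by 40 mm (z), flat sides, to be pinched across the 12 mm. The key (60 g) starts upright in its stand, head up; z points up along its axis, x is the broad direction of head and blade. Under the head a 4 mm neck and a steel collar 24 mm across, 6 mm thick, its underside 30 mm below this point. A half turn about z changes nothing.
- key_tip (a point): Lower end of the key's blade, on its axis, 54 mm below key_grip; same axes. Below the collar comes a round shank 5 mm across, 9 mm long, then the flat steel blade 18 (x) by 5 mm (y), 15 mm high, with a rounded lower edge.
- key_stand_top (a point): Middle of the slot in the top of the key stand, a fixed wooden block 70 (x) by 50 (y) by 32 mm high. The slot, 21 (x) by 8 mm (y), is 27 mm deep; the key's blade stands in it and the key's collar rests on the block's top. The key comes out straight upward, 25 mm or more.
- keyhole (a point): Centre of the keyhole's mouth on the lock plate on top of the lock box, 92 mm above the worktop. z up; x along the keyhole, to the back of the box. Hole 21 (x) by 8 mm (y), chamfered, in a plate 6 mm thick. The key goes straight down, blade along x, either way round, until its collar rests on the plate (key_grip 30 mm above this point); only there can it turn. Once turned it is held captive.
- box_top (a point): Centre of the lock box's top, 30 mm in the box's +x from the keyhole, 90 mm above the worktop. The box is a grey steel case, fixed, 130 (x) by 170 (y) by 90 mm, with a steel lock plate 52 by 40 mm that stands 2 mm proud of the top. The drawer with its steel pull faces the robot (-x).
- lock_plug (a joint): Angle of the lock plug under the plate, rad: 0 locked, its slot in line with the keyhole; grows clockwise seen from above, stop at 1.5. Only the key turns it, after 0.1 to 0.2 rad of play; it needs about 0.1 N m and stays where it is left. The bolt is clear at about 1.0, so the key itself must turn 1.2 to 1.4 rad.
- drawer (a joint): How far the blue-fronted drawer stands out of the lock box, m: 0 shut, held by the hidden bolt; a spring pushes it out to its stop at 0.035 when the bolt is clear.
- jar_mid (a point): Middle of a white plastic jar with a teal lid, 57 mm across and 60 mm high, standing loose on the worktop; bystander.
- black_tape: Small roll of black tape lying flat, 53 mm across and 19 mm high, origin at the middle of its underside; bystander.
- blue_clip: Blue binder clip, 25 by 22 by 20 mm, origin at the middle of its underside; bystander.
- sealer_arm_end (a point): Front end and top of the raised arm of the blue bag sealer that stands fixed between key stand and lock box, 195 mm above the worktop; the arm slopes down from here towards +x. An obstacle: carry the key over it or pass in front of it (-x).
Not all that is in view belongs to the job. Leave any green look-alike of the part that bears key_grip alone.

How it is judged:
On the way, in this order (a step that is already met when the one before it is completed fails the run):
1. the key is fully home in the keyhole, collar on the plate, before the lock is turned (z of key_grip in the frame of keyhole below 0.0325 m and horizontal distance between key_grip and keyhole below 0.008 m and value of joint lock_plug below 0.5 rad and value of joint drawer below 0.006 m), for 0.1 s.
2. the key, still home, has turned the lock and the drawer has sprung out (z of key_grip in the frame of keyhole below 0.036 m and horizontal distance between key_grip and keyhole below 0.01 m and value of joint lock_plug above 0.9 rad and value of joint drawer above 0.025 m), for 0.1 s.
At the end, for the whole second after the job is handed in: The drawer stands out by more than 25 mm, the lock plug is turned by more than 0.9 rad, and the key is at rest in the keyhole, its head's centre within 10 mm of the keyhole's axis and less than 36 mm above the plate, upright within 0.25 rad (all of step 2 and angle between key_grip's own z axis and vertical below 0.25 rad and linear speed of key below 0.02 m/s); the robot touches nothing.
It fails at once if the jar, the tape roll or the clip is shifted by more than 30 mm (distance of any of jar_mid, black_tape, blue_clip from where it was at the start of the episode above 0.03 m).
It also fails if it takes over 53 s, if anything falls off the work surface, if the arm or the gripper's body presses on something with over 40 N, if the wrist force passes 120 N, or if a joint passes its speed limit or range.

ROBOT

A 6-joint arm with a two-finger parallel gripper is mounted at the origin on a cart in front of the work surface, level with it; the furniture and walls round the work are solid. World frame = base frame: x ahead of the robot, y to its left, z up, the work surface at z = 0. Lengths are in m, angles in rad, forces in N, time in s.
With the tool pointing down it reaches from about 0.325 to 0.9 m from the base axis. Payload 6.1 kg.
Tool frame: the origin (TCP) lies between the finger pads; the fingertips stand 22 mm ahead of it and the grasp point (between the pads) lies 3 mm ahead of it; z points along the fingers, y is the line along which they close (so a half turn about z gives the same grasp; the last joint's range is limited). The gripper opens to 87 mm and grips with 3 to 60 N. Pads are 19 mm wide; open, the fingers measure 117 mm over their backs; the gripper's body (75 mm by 190 mm) begins 51 mm behind the grasp point.
Start: joints at [1.037, 0.22, 1.526, -0, 1.395, -0.126], TCP at [0.248, 0.574, 0.245] pointing down, gripper open.
Joint ranges: [-2.98, 2.98], [-0.91, 2.08], [0.09, 2.57], [-1.24, 4.39], [0.2, 2.65], [-2.68, 2.68]. Speed limits (rad/s): [2.57, 2.57, 3.01, 3.14, 3.14, 3.14].

INTERFACE

Orientations are given as a unit quaternion [x, y, z, w].
In Python, from cell import bot, imaging, order gives the robot as it stands. The module is installed in compiled form; this text tells all that it offers.
- The arm moves only by the tool play_rows, never from a script. Its arguments are lists of equal length, an entry for each row: "linear": the shift along the tool's x, y, z in mm, a list of three; "spin": the turn about the tool's z in degrees. A call has 1 to 12 rows; each row shifts and turns the commanded pose from where the row before left it, along the tool's axes as they then stand; what a row does not reach is not made up. A row lasts 1/12 s, in which the tool goes at most 41.7 mm and 7.16 degrees, less where a joint would pass 70% of its speed; a pose out of reach is approached as far as the arm can. A call is refused whole if a number of a shift passes 41.7 or a number of a turn 7.16, either way. A call with a gripper value outside its range is refused whole. "grip" is the opening in per cent of the stroke, from 0 (shut) to 100 (fully open), set as the call begins (left out, the last holds). The fingers move at their own pace and stop on an object; "newtons" is the grip in N (left out, the last holds). Time passes only in rows, so rows that do not move let the fingers close. It gives the time, the measured TCP pose, the force, the opening and the grip force at its end, in the units of the state.
- bot.observe(): the state, without advancing time (a new reading comes with each control period).
- imaging.get_image(name): name is "scene" or "top" or "wrist"; returns a dict with "pixels" (384x512x3 uint8, red, green, blue), "camera_matrix" (3x3 intrinsics, pixels), "R" (3x3) and "t" (3): a world point X has camera coordinates R X + t. Camera axes: x right, y down, z forward; pixel columns grow to the right and rows downward; lengths in m; the calibration is good to about 2 mm. A picture is of the moment at which its call begins. There is no depth.
- order.finish_job(): hands the job in; it is judged then, once.
The state is a dict: "clock": time; "joints": joint angles; "dq": joint speeds; "joint_torque": joint torques, N m; "tcp_pos": TCP position; "tool_rot": TCP orientation; "contact_force": force on the tool from outside, world axes, zero at the start; "ft_torque": the same for the moment, N m; "finger_gap": opening from 0.0 (shut) to 1.0 (fully open); "finger_force": force on a finger pad.
Only numpy, scipy, OpenCV 4.12 (cv2) and the standard library are available. Lean on these libraries where they do the work, as an engineer would, in place of code of your own. Each camera call takes 0.05 s, during which the arm holds its last target. There are 200 camera calls.

## Working session

There is one attempt and no reset: what is moved stays moved. The work goes in short steps, Python scripts to look and compute and a tool call to move; the robot and the scene stay as the last step left them, time stands still between calls to the robot, and variables do not carry over. Pictures are saved under pics/ and viewed, at most 10 in all, crops included, and the job is handed in when it is done.

Besides the shell and the picture viewer there is one more tool, called as name([rows], argument=value, ...), one row to a line, values as JSON. play_rows: Moves the arm, as the interface text tells. Its arguments: {"type":"object","properties":{"linear":{"type":"array"},"spin":{"type":"array"},"grip":{"type":"number"},"newtons":{"type":"number"}},"required":["linear","spin"]}

```bash
mkdir -p pics
cat > h.py <<'E'
import cv2,numpy as np
from cell import bot,imaging,order
def snap(n,f,crop=None,s=1):
    d=imaging.get_image(n); np.savez(f'pics/{f}.npz',**d)
    im=d['pixels'][:,:,::-1]
    if crop: a,b,c,e=crop; im=im[b:e,a:c]
    cv2.imwrite(f'pics/{f}.png',cv2.resize(im,None,fx=s,fy=s,interpolation=cv2.INTER_CUBIC)); return d
def ray(d,u,v):
    K,R,t=d['camera_matrix'],d['R'],d['t']; return -R.T@t, R.T@np.linalg.solve(K,[u,v,1.])
def atz(d,u,v,z):
    c,r=ray(d,u,v); return c+r*(z-c[2])/r[2]
def proj(d,X):
    p=d['camera_matrix']@(d['R']@np.array(X)+d['t']); return p[:2]/p[2]
E
python3 - <<'E'
from h import *
for n in('scene','top'):
    d=snap(n,n+'0',s=1.5); print(n,-d['R'].T@d['t'])
s=bot.observe();print(s)
E
```

```text
scene [-0.024141    0.59267999  0.56628556]
top [ 0.41942044 -0.03387952  1.22152999]
{'clock': 0.1, 'joints': array([ 1.03690712e+00,  2.21152881e-01,  1.52752322e+00,  3.43309908e-05,
        1.39468240e+00, -1.26077419e-01]), 'dq': array([ 0.00018637, -0.00093701, -0.00295237, -0.00019546,  0.00090338,
       -0.00015656]), 'joint_torque': array([ 1.80346502e-03, -4.95953608e+01, -3.88513827e+01,  7.03518069e-02,
        5.16671373e-02, -2.58279721e-05]), 'tcp_pos': array([0.24758656, 0.57329611, 0.24352909]), 'tool_rot': array([ 2.02498721e-01,  9.79282129e-01, -8.29813055e-04, -3.02077090e-04]), 'contact_force': array([-0.98765977,  0.47181191,  0.06088691]), 'ft_torque': array([ 0.03360824,  0.04419314, -0.03824229]), 'finger_force': 0.0, 'finger_gap': 1.001333935294079}
```

View pics/scene0.png

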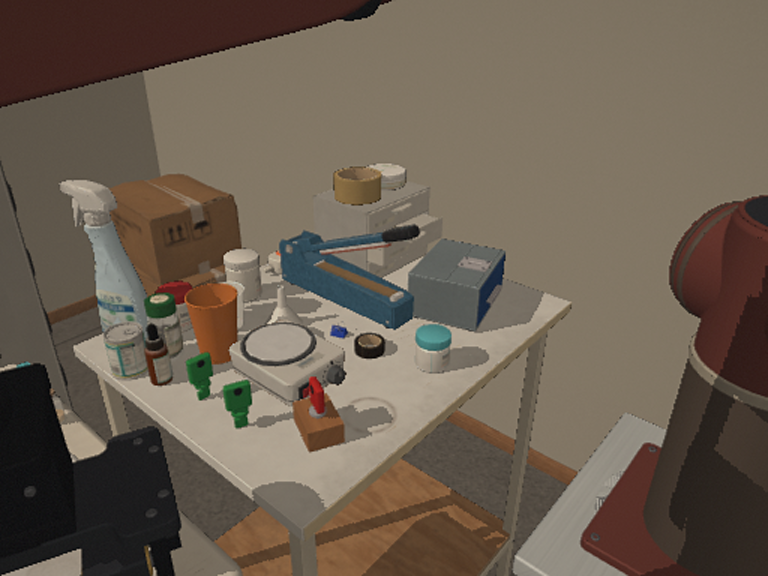

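View pics/top0.png

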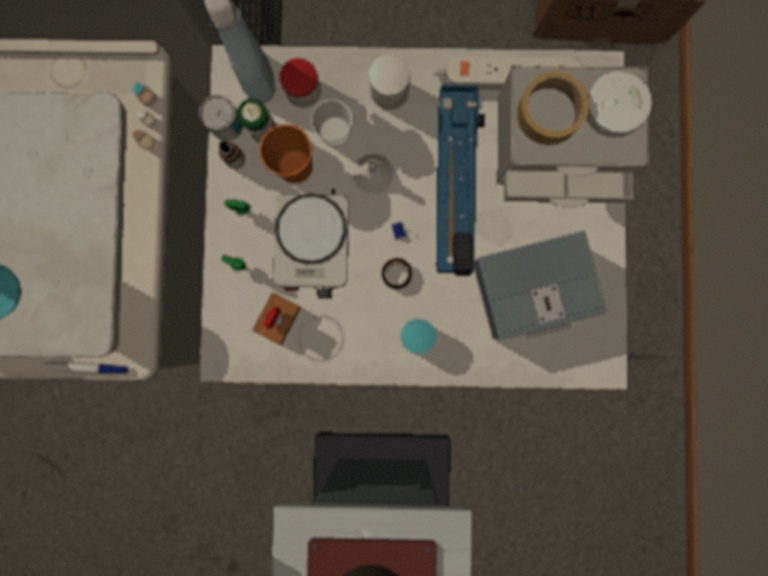

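The red key stands in the wooden block at scene (316,400) and top (272,318), as drawn at 1.5x. Look-alikes are the green keys at top (237,206) and (234,263), and the red lid at (300,77). The lock box keyhole is at top (548,302). I choose the red head in the wooden block and check it in a close crop.

Run:
```python
from h import *
a=np.load('pics/top0.npz'); t=a['pixels'][:,:,::-1]; s=np.load('pics/scene0.npz')['pixels'][:,:,::-1]
r=lambda im,x,y,w,h,f:cv2.resize(im[y:y+h,x:x+w],None,fx=f,fy=f,interpolation=cv2.INTER_CUBIC)
# each 50x35 ->400x280 / lock 100x75 -> 400x300
A=r(t,155,185,50,37,8);B=r(t,310,150,100,75,4);C=r(s,185,240,50,60,5);D=r(s,265,150,80,75,5)
C=cv2.resize(C,None,fx=1,fy=1)
im=np.zeros((600,800,3),np.uint8); im[:296,:400]=A; im[:300,400:]=B; im[300:,:250]=C; im[300:,400:]=r(s,265,150,80,60,5)
cv2.imwrite('pics/crops.png',im)
hs=cv2.cvtColor(t,cv2.COLOR_BGR2HSV); m=((hs[...,0]<5)|(hs[...,0]>174))&(hs[...,1]>170)&(hs[...,2]>90)
m[:190]=0;m[230:]=0; ys,xs=np.nonzero(m);print(xs.mean(),ys.mean(),len(xs), cv2.minAreaRect(np.c_[xs,ys].astype(np.float32)))
for n,u,v,z in[('head',xs.mean(),ys.mean(),.07),('hole',548/1.5,302/1.5,.092),('sealer',462/1.5,270/1.5,.195),('jar',418/1.5,337/1.5,.06),('tape',397/1.5,273/1.5,.019)]: print(n,atz(a,u,v,z))
```

```text
179.87272727272727 211.07272727272726 55 ((179.80001831054688, 210.9000244140625), (4.0249223709106445, 13.416406631469727), 26.56505012512207)
head [0.45087916 0.16346852 0.07      ]
hole [ 0.48004854 -0.26193136  0.092     ]
sealer [ 0.5167221  -0.12228952  0.195     ]
jar [ 0.4236579  -0.06663181  0.06      ]
tape [ 0.52666729 -0.03215215  0.019     ]
```

View pics/crops.png

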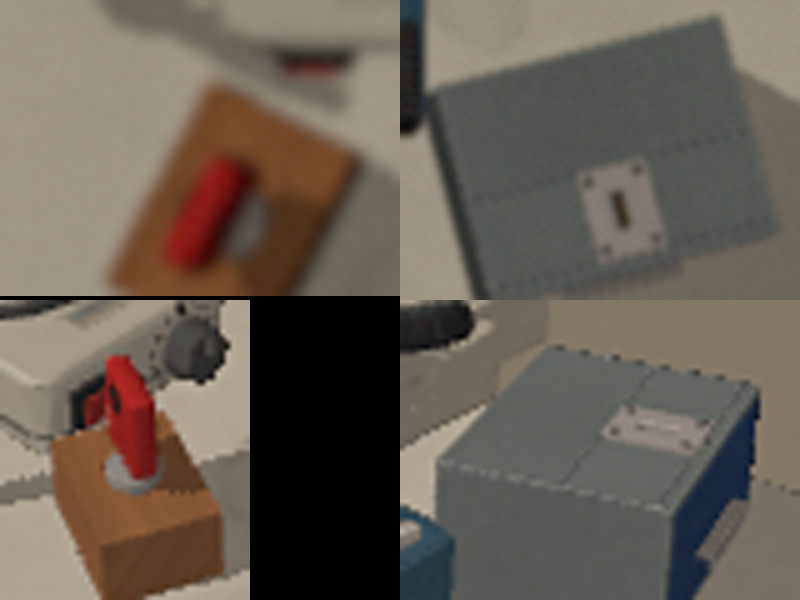

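The crop confirms the red key in the wooden block: head centre at about (180,211) in the raw top picture, yaw about −27°. The keyhole is at (365,202) and the box yaw is about +15°. Next I go above the key.

play_rows([
  [-29,-24.6,3],
  [-29,-24.6,3],
  [-29,-24.6,3],
  [-29,-24.6,3],
  [-29,-24.6,3],
  [-29,-24.6,3],
  [-29,-24.6,3],
  [-29,-24.6,3],
  [-29,-24.6,3],
  [-29,-24.6,3],
  [-29,-24.6,3],
  [-29,-24.6,3],
], spin=[0,0,0,0,0,0,0,0,0,0,0,0], grip=50, newtons=40)

```text
clock: 1.1
tcp_pos: [0.4504, 0.163, 0.2082]
tool_rot: [0.202, 0.979, -0.0, -0.0]
contact_force: [1.4, -1.0, 0.4]
finger_gap: 0.5
finger_force: 0.0
```

Run:
```python
from h import *
d=snap('wrist','w1',s=1.5); s=bot.observe();print(s['clock'],s['tcp_pos'],s['tool_rot'],s['joints'],s['contact_force'])
print(-d['R'].T@d['t']); print(d['R']); print(proj(d,[.451,.163,.082])*1.5, proj(d,[.451,.163,.038])*1.5)
```

```text
1.15 [0.4530588  0.15732189 0.20770831] [ 0.20411242  0.97894469 -0.00209544  0.00101333] [ 0.17273293 -0.10296953  1.93514499 -0.00480677  1.30908454 -0.98570545] [ 3.02766644 -4.07684499  0.39844228]
[0.39089427 0.18974622 0.34817315]
[[ 3.96789467e-01  9.17909481e-01  5.50073538e-04]
 [ 8.90501653e-01 -3.85086953e-01  2.42311463e-01]
 [ 2.22631815e-01 -9.56567949e-02 -9.70198357e-01]]
[380.39007783 281.58679755] [380.55298197 265.63058503]
```

View pics/w1.png

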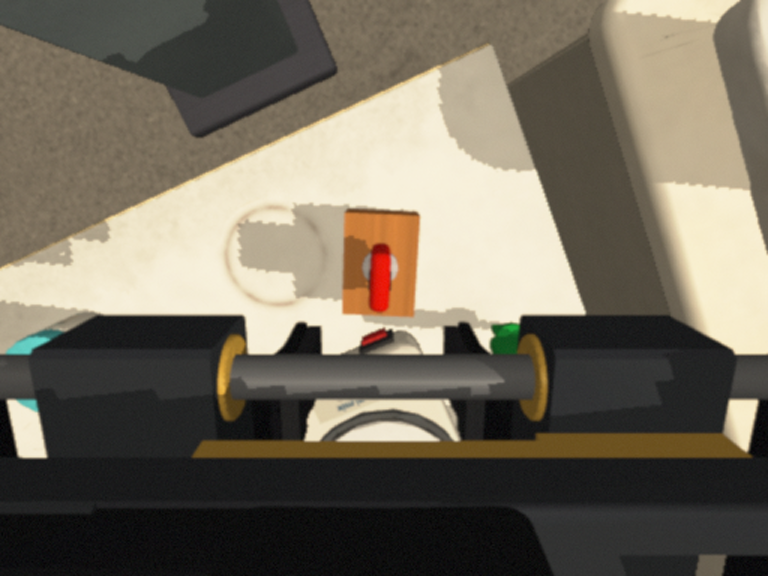

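The wrist view shows the red head from (381,247) to (379,312) at 1.5x, over the wooden block, with the collar at (380,268). This is close to the prediction. I fit the small offset with the red mask.

```bash
cat >> h.py <<'E'
from scipy.optimize import least_squares
def fitkey(d,zc,g,win):
    """fit x,y,yaw of head box to red mask (moments of hull)"""
    hs=cv2.cvtColor(d['pixels'],cv2.COLOR_RGB2HSV); m=(((hs[...,0]<6)|(hs[...,0]>172))&(hs[...,1]>150)&(hs[...,2]>60)).astype(np.uint8)
    w=np.zeros_like(m);a,b,c,e=win;w[b:e,a:c]=1;m*=w
    n,l,st,_=cv2.connectedComponentsWithStats(m); m=(l==1+np.argmax(st[1:,4])).astype(np.uint8)
    def hull(p):
        c,s=np.cos(p[2]),np.sin(p[2])
        P=[proj(d,[p[0]+c*i*.018-s*j*.006,p[1]+s*i*.018+c*j*.006,zc+k*.02]) for i in(-1,1) for j in(-1,1) for k in(-1,1)]
        return cv2.convexHull(np.array(P,np.float32)+.5)
    def f(p):
        h=hull(p)[:,0]; M=cv2.findContours(m,cv2.RETR_EXTERNAL,cv2.CHAIN_APPROX_NONE)[0]
        q=np.concatenate(M)[:,0]+.5
        o=[]
        for t in np.arange(0,2*np.pi,np.pi/12):
            v=np.array([np.cos(t),np.sin(t)]); o.append((h@v).max()-(q@v).max()-.5*np.abs(v).max())
        return o
    r=least_squares(f,g,x_scale=[.01,.01,.1],diff_step=1e-3,loss='soft_l1'); return r.x,np.sqrt(np.mean(np.array(f(r.x))**2)),m.sum()
E
python3 - <<'E'
from h import *
d=np.load('pics/w1.npz')
d={k:d[k] for k in d}
print(fitkey(d,.062,[.451,.163,np.radians(-25.5)],(225,155,285,212)))
E
```

```text
(array([ 0.45111296,  0.1620175 , -0.40810657]), np.float64(2.9390310647271236), np.uint64(536))
```

play_rows([
  [0,0,10],
  [0,0,15],
  [0,0,20],
  [0,0,20],
  [0,0,15],
  [0,0,10],
  [0,0,0],
  [0,0,0],
], spin=[2,0,0,0,0,0,0,0])

```text
clock: 1.82
tcp_pos: [0.4498, 0.1648, 0.1183]
tool_rot: [0.22, 0.976, -0.0, -0.001]
contact_force: [0.6, -0.3, -0.0]
finger_gap: 0.495
finger_force: 0.0
```

Run:
```python
from h import *
d=snap('wrist','w2',(190,110,320,230),6)
s=bot.observe();print(s['clock'],s['tcp_pos'],s['tool_rot'],s['contact_force'])
T=s['tcp_pos']
print(fitkey(d,.062,[.451,.163,np.radians(-25.5)],(190,100,320,330)))
print([(proj(d,[.451,.162,z])-[190,110])*6 for z in(.082,.062,.038)])
```

```text
1.8667 [0.45062988 0.16492844 0.119154  ] [2.19485458e-01 9.75615728e-01 1.08300302e-04 2.70510495e-04] [ 0.29199597 -0.05797602  0.34990418]
(array([ 0.44080647,  0.16708852, -0.44283742]), np.float64(11.117221476085248), np.uint64(902))
[array([355.48004987, 704.90063709]), array([358.50412323, 638.20957677]), array([361.45952241, 573.0330147 ])]
```

View pics/w2.png

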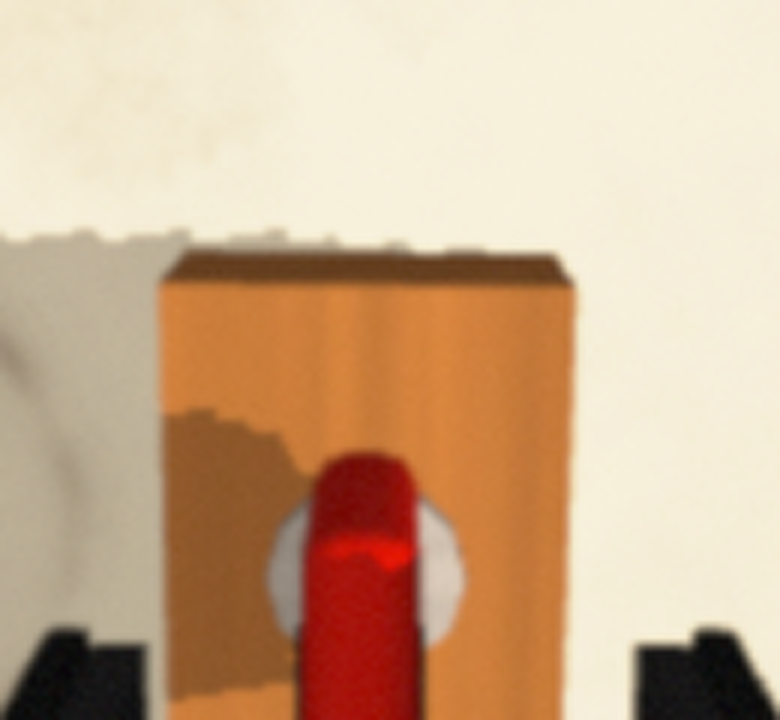

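The close view shows the collar at crop (366,575) and the finger midline at about 392, so the key is about 3 mm off along tool −y. The angle is good. I correct this, go down and close.

play_rows([
  [-1.5,-3,0],
  [0,0,10],
  [0,0,14],
  [0,0,14],
  [0,0,10],
  [0,0,3],
  [0,0,0],
  [0,0,0],
], spin=[0,0,0,0,0,0,0,0])

```text
clock: 2.53
tcp_pos: [0.4506, 0.1614, 0.0678]
tool_rot: [0.22, 0.976, 0.0, 0.0]
contact_force: [-1.1, 0.1, -0.1]
finger_gap: 0.498
finger_force: 0.0
```

play_rows([
  [0,0,0],
  [0,0,0],
  [0,0,0],
  [0,0,0],
  [0,0,0],
  [0,0,0],
  [0,0,0],
  [0,0,0],
  [0,0,0],
], spin=[0,0,0,0,0,0,0,0,0], grip=0, newtons=35)

```text
clock: 3.28
tcp_pos: [0.4504, 0.1614, 0.0677]
tool_rot: [0.22, 0.976, 0.0, 0.0]
contact_force: [0.3, -0.1, 2.2]
finger_gap: 0.138
finger_force: 35.0
```

play_rows([
  [0,0,-8],
  [0,0,-14],
  [0,0,-20],
  [0,0,-22],
  [0,0,-25],
  [0,0,-25],
  [0,0,-25],
  [0,0,-25],
  [0,0,-22],
  [0,0,-18],
  [0,0,-12],
  [0,0,-6],
], spin=[0,0,0,0,0,0,0,0,0,0,0,0])

```text
clock: 4.28
tcp_pos: [0.4509, 0.1615, 0.2917]
tool_rot: [0.219, 0.976, 0.001, 0.001]
contact_force: [-0.0, 0.4, -1.0]
finger_gap: 0.135
finger_force: 35.0
```

Run:
```python
from h import *
from scipy.spatial.transform import Rotation as Ro
s=bot.observe();R=Ro.from_quat(s['tool_rot']).as_matrix()
print(s['tcp_pos'],R.round(4),s['joints'],s['finger_gap'])
print('to lock, tool mm',R.T@(np.array([.480,-.262,.29])-s['tcp_pos'])*1e3)
```

```text
[0.45088882 0.16150933 0.29174744] [[-9.036e-01  4.283e-01  2.800e-03]
 [ 4.283e-01  9.036e-01  5.000e-04]
 [-2.300e-03  1.700e-03 -1.000e+00]] [ 1.79110730e-01 -1.67576241e-01  1.83412996e+00 -7.29901734e-06
  1.47216819e+00 -9.49086776e-01] 0.13471137974427785
to lock, tool mm [-207.68640594 -370.23561866    1.6161376 ]
```

play_rows([
  [-7.3,-13.1,0],
  [-12.2,-21.8,0],
  [-17.1,-30.5,0],
  [-17.1,-30.5,0],
  [-17.1,-30.5,0],
  [-17.1,-30.5,0],
  [-17.1,-30.5,0],
  [-17.1,-30.5,0],
  [-17.1,-30.5,0],
  [-17.1,-30.5,0],
  [-17.1,-30.5,0],
  [-17.1,-30.5,0],
], spin=[0,0,0,0,0,0,0,0,0,0,0,0])

```text
clock: 5.28
tcp_pos: [0.4761, -0.2288, 0.2883]
tool_rot: [0.22, 0.976, 0.0, -0.001]
contact_force: [0.4, 0.7, -0.0]
finger_gap: 0.139
finger_force: 35.0
```

play_rows([
  [-10.8,-19.2,0],
  [-5.9,-10.5,0],
  [0,0,0],
  [0,0,0],
  [0,0,0],
  [0,0,0],
  [0,0,0],
  [0,0,0],
  [0,0,0],
  [0,0,0],
  [0,0,0],
  [0,0,0],
], spin=[0,0,-3,-5,-6,-6,-6,-6,-5,-3,0,0])

```text
clock: 6.28
tcp_pos: [0.4791, -0.2605, 0.2889]
tool_rot: [-0.127, 0.992, 0.001, -0.0]
contact_force: [-0.4, 0.1, -0.6]
finger_gap: 0.137
finger_force: 35.0
```

Run:
```python
from h import *
d=snap('wrist','w3',s=1.5); s=bot.observe();print(s['clock'],s['tcp_pos'],s['tool_rot'],s['joints'],s['finger_gap'])
print(proj(d,[.48,-.262,.092])*1.5)
d=snap('scene','s3')
```

```text
6.3333 [ 0.47909182 -0.26070711  0.28903787] [-1.26711906e-01  9.91939414e-01  4.15214496e-04 -3.46928923e-04] [-6.43032071e-01  3.90482812e-03  1.67835523e+00  1.13755225e-04
  1.46040882e+00 -2.46794794e+00] 0.13380999230026874
[378.41388701 257.22678132]
```

View pics/w3.png

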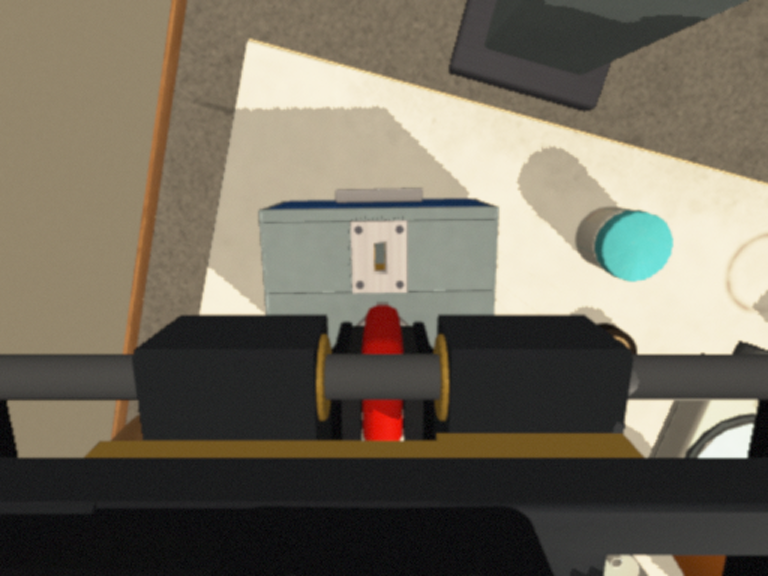

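The keyhole is at (380,257), predicted (378,257), and the box edges are level in the view, so the angle is good. I go down to about 38 mm above the plate for a close look.

play_rows([
  [-0.5,-1.2,4],
  [0,0,9],
  [0,0,14],
  [0,0,16],
  [0,0,16],
  [0,0,16],
  [0,0,12],
  [0,0,8],
  [0,0,3],
  [0,0,0],
  [0,0,0],
], spin=[0,0,0,0,0,0,0,0,0,0,0])

```text
clock: 7.3
tcp_pos: [0.4803, -0.2626, 0.1921]
tool_rot: [-0.127, 0.992, -0.0, 0.0]
contact_force: [0.3, -0.2, -1.5]
finger_gap: 0.138
finger_force: 35.0
```

Run:
```python
from h import *
d=snap('wrist','w4',(190,110,320,210),6); s=bot.observe();T=s['tcp_pos'];print(s['clock'],T,s['tool_rot'])
f=lambda X:((proj(d,X)-[190,110])*6).round(1)
print('hole pred',f([.4797,-.2609,.092]),'axis',[f([T[0],T[1],T[2]+z]) for z in(.014,-.006,-.030,-.060)],'axis at plate',f([T[0],T[1],.092]))
```

```text
7.35 [ 0.48052034 -0.26276617  0.19248701] [-1.27349347e-01  9.91857619e-01 -5.45153374e-04  5.57102454e-04]
hole pred [397.6 504.8] axis [array([376.6, 924. ]), array([378.2, 808.7]), array([379.5, 703. ]), array([380.8, 604. ])] axis at plate [382.1 507.2]
```

View pics/w4.png

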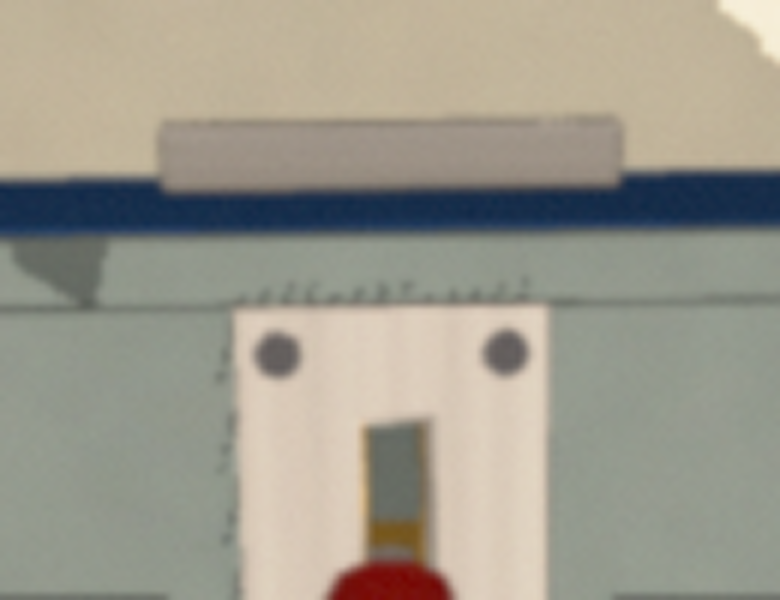

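The keyhole is at crop column ~396.5, with its near edge at row ~423, matching the prediction of 424. The head column is ~391, so the key needs about +0.5 mm in tool y. The box is tilted about 0.7° counter-clockwise. I check the fore/aft position of the key in the grip using the head's near edge (row 562 here, row 452 in w2).

Run:
```python
from h import *
from scipy.optimize import brentq
d2={**np.load('pics/w2.npz')}; d4={**np.load('pics/w4.npz')}
row=lambda d,X:(proj(d,X)[1]-110)*6
u=lambda a:np.array([np.cos(np.radians(a)),np.sin(np.radians(a)),0])
k=np.array([.451,.162,0]); n2=u(154.6); n4=u(194.6)
# shift along n2 so collar centre (top z=.038) is at row 575 in w2
for c in(571,575,579):
  s=brentq(lambda s:row(d2,k+n2*s+[0,0,.038])-c,-.02,.02)
  for dz in(.005,.010):
    r=brentq(lambda r:row(d2,k+n2*(s+r)+[0,0,.042+dz])-452,0,.04)
    T=np.array([.4804,-.2627,0]); zb=.1923-.0257+dz
    e=brentq(lambda e:row(d4,T+n4*(e+r)+[0,0,zb])-562,-.02,.02)
    h=brentq(lambda e:row(d4,T+n4*e+[0,0,.092])-505,-.02,.02)
    print(c,dz,'s',s,'r',r,'key off TCP',e,'hole off TCP',h,'move x mm',(h-e)*1e3)
```

```text
571 0.005 s 0.0002549053935388187 r 0.016831207947010887 key off TCP -0.00033614228442102687 hole off TCP 0.00019334692433115258 move x mm 0.5294892087521794
571 0.01 s 0.0002549053935388187 r 0.018022660322852088 key off TCP -1.897753704483329e-05 hole off TCP 0.00019334692433115258 move x mm 0.21232446137598587
575 0.005 s -0.00024675631867036006 r 0.017332869659220037 key off TCP -0.0008378039966301851 hole off TCP 0.00019334692433115258 move x mm 1.0311509209613379
575 0.01 s -0.00024675631867036006 r 0.01852432203506125 key off TCP -0.0005206392492539734 hole off TCP 0.00019334692433115258 move x mm 0.713986173585126
579 0.005 s -0.000748946710501733 r 0.0178350600510514 key off TCP -0.0013399943884615081 hole off TCP 0.00019334692433115258 move x mm 1.5333413127926607
579 0.01 s -0.000748946710501733 r 0.019026512426892628 key off TCP -0.0010228296410853314 hole off TCP 0.00019334692433115258 move x mm 1.2161765654164838
```

play_rows([
  [0.6,0.5,0],
  [0,0,6],
  [0,0,9],
  [0,0,9],
  [0,0,7],
  [0,0,4],
  [0,0,2],
  [0,0,2],
  [0,0,2],
  [0,0,2],
  [0,0,2],
  [0,0,2],
], spin=[-0.7,0,0,0,0,0,0,0,0,0,0,0])

```text
clock: 8.35
tcp_pos: [0.4795, -0.2621, 0.1446]
tool_rot: [-0.133, 0.991, -0.0, 0.0]
contact_force: [0.8, 0.1, -1.2]
finger_gap: 0.135
finger_force: 35.0
```

The tip is 7 mm into the hole with no force. I continue down.

play_rows([
  [0,0,2],
  [0,0,2.5],
  [0,0,2.5],
  [0,0,2.5],
  [0,0,2.5],
  [0,0,2],
  [0,0,1.5],
  [0,0,1],
  [0,0,0],
  [0,0,0],
], spin=[0,0,0,0,0,0,0,0,0,0])

```text
clock: 9.18
tcp_pos: [0.4794, -0.2621, 0.1281]
tool_rot: [-0.133, 0.991, -0.0, 0.0]
contact_force: [0.4, -0.0, -0.4]
finger_gap: 0.135
finger_force: 35.0
```

play_rows([
  [0,0,0.5],
  [0,0,0.5],
  [0,0,0.5],
  [0,0,0.5],
  [0,0,0],
  [0,0,0],
  [0,0,0],
], spin=[0,0,0,0,0,0,0])

```text
clock: 9.77
tcp_pos: [0.4795, -0.2622, 0.1277]
tool_rot: [-0.133, 0.991, -0.0, 0.0]
contact_force: [-3.7, 2.4, 10.2]
finger_gap: 0.134
finger_force: 35.0
```

Run:
```python
from h import *
s=bot.observe();print(s['tcp_pos'],s['contact_force'],s['ft_torque'])
```

```text
[ 0.47948154 -0.26219281  0.12766984] [-3.66505543  2.38331558 10.20176367] [ 0.60976626  0.79241072 -0.03608289]
```

The key is home: it bears with 10 N at the expected TCP height. Now I turn it clockwise.

play_rows([
  [0,0,0],
  [0,0,0],
  [0,0,0],
  [0,0,0],
  [0,0,0],
  [0,0,0],
  [0,0,0],
  [0,0,0],
  [0,0,0],
  [0,0,0],
], spin=[0,0,3,5,5,5,5,5,5,5], newtons=50)

```text
clock: 10.6
tcp_pos: [0.4797, -0.2626, 0.1277]
tool_rot: [0.198, 0.98, -0.001, 0.001]
contact_force: [-3.4, 1.4, 8.1]
finger_gap: 0.134
finger_force: 50.0
```

play_rows([
  [0,0,0],
  [0,0,0],
  [0,0,0],
  [0,0,0],
  [0,0,0],
  [0,0,0],
  [0,0,0],
  [0,0,0],
  [0,0,0],
  [0,0,0],
  [0,0,0],
  [0,0,0],
], spin=[5,5,5,5,5,5,4,2,0,0,0,0])

```text
clock: 11.6
tcp_pos: [0.4795, -0.263, 0.1277]
tool_rot: [0.49, 0.872, -0.001, 0.001]
contact_force: [-4.0, -0.3, 8.1]
finger_gap: 0.132
finger_force: 50.0
```

Run:
```python
from h import *
d=snap('wrist','w5',s=1.5); s=bot.observe();print(s['tcp_pos'],s['tool_rot'],s['contact_force'],s['ft_torque'])
```

```text
[ 0.4795474  -0.26300806  0.12769113] [ 4.89842324e-01  8.71810428e-01 -6.98909792e-04  7.65757629e-04] [-4.24519657  0.1215761   7.32713415] [-0.0704723   0.77229488  0.02638864]
```

View pics/w5.png

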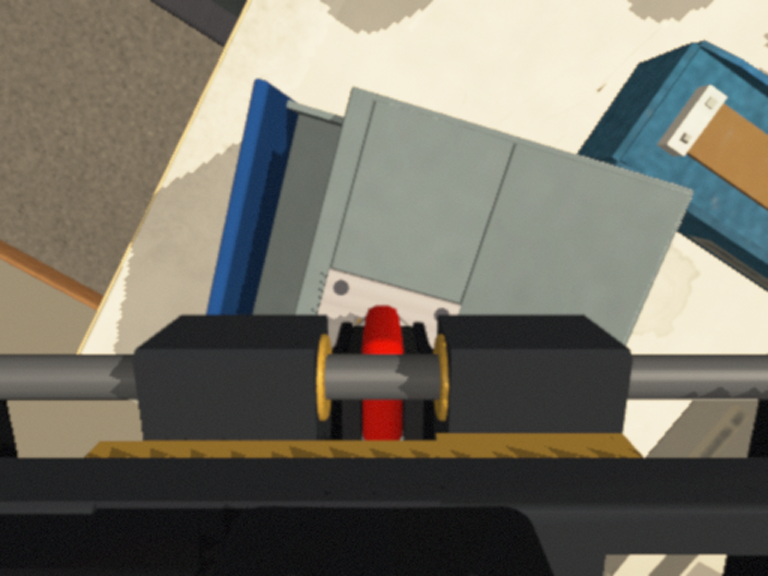

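The drawer is out: its blue front stands clear of the box at (245,200). I open the gripper part-way, then lift straight up.

play_rows([
  [0,0,-0.5],
  [0,0,-0.5],
  [0,0,-0.5],
  [0,0,0],
  [0,0,0],
  [0,0,0],
  [0,0,0],
  [0,0,0],
], spin=[0,0,0,0,0,0,0,0])

```text
clock: 12.32
tcp_pos: [0.4794, -0.2628, 0.1277]
tool_rot: [0.49, 0.872, -0.001, 0.0]
contact_force: [-1.6, -5.1, 1.3]
finger_gap: 0.132
finger_force: 50.0
```

play_rows([
  [0,0,0],
  [0,0,0],
  [0,0,0],
  [0,0,0],
  [0,0,0],
  [0,0,0],
  [0,0,0],
  [0,0,0],
], spin=[0,0,0,0,0,0,0,0], grip=50)

```text
clock: 12.98
tcp_pos: [0.4793, -0.262, 0.1275]
tool_rot: [0.49, 0.872, 0.0, -0.0]
contact_force: [-0.4, 0.4, 0.5]
finger_gap: 0.495
finger_force: 0.0
```

play_rows([
  [0,0,-5],
  [0,0,-10],
  [0,0,-15],
  [0,0,-20],
  [0,0,-20],
  [0,0,-20],
  [0,0,-15],
  [0,0,-10],
  [0,0,-5],
  [0,0,0],
  [0,0,0],
  [0,0,0],
], spin=[0,0,0,0,0,0,0,0,0,0,0,0])

```text
clock: 13.98
tcp_pos: [0.4787, -0.2617, 0.2463]
tool_rot: [0.49, 0.872, 0.0, -0.001]
contact_force: [-0.5, 0.4, -0.8]
finger_gap: 0.498
finger_force: 0.0
```

Run:
```python
from h import *
d=snap('wrist','w6',s=1.5); s=bot.observe();print(s['clock'],s['tcp_pos'],s['contact_force'])
```

```text
14.0333 [ 0.47874046 -0.26161299  0.2461771 ] [-0.6976599  -0.7799307   0.67125617]
```

View pics/w6.png

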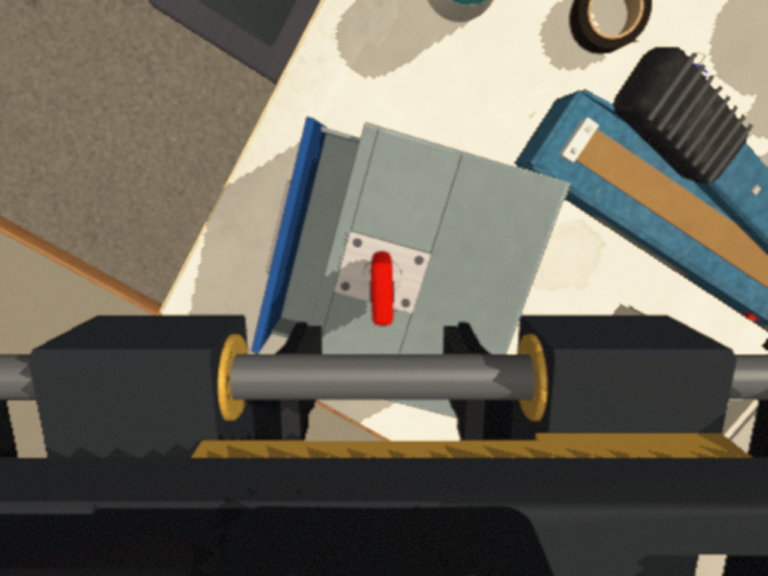

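The key stands upright and turned at (382,285), the drawer is out, and the gripper is clear of everything. I hand in the job.

```bash
python3 -c "
from cell import order;print(order.finish_job())"
```

```text
the job is handed in; nothing more can be done
None
```

The key is home and turned about 74° clockwise in the lock, the blue drawer has sprung out, and the gripper has let go and is clear. I handed the job in at about 14 s with no bystanders touched; the hand-in call returned no verdict.

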